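Click the lamp off on the strike pad and dock it in its charger

TASK

Pick up the blue hand lamp lying on the light box and click it off by pushing its red tail button fully home, square against the orange pad of the sloping strike block, firmly but without ramming it. Then dock the lamp in the charging cradle: push its black head against the sprung brass contact, press the tail end down inside the white tail stop until the lamp lies flat on the saddles, held by the spring, and let go. Leave the gel tray and the two bottles where they are.

Things in the scene. Friction and masses are not known exactly. Their poses are not given: they have to be found in the camera images.
- torch_center (a point): Centre of the hand lamp: a bar 28 x 28 mm square, 150 mm long without its button, about 180 g; blue handle, black head, bare-metal tail. +x runs along the bar from tail to head, +z is up as it lies; the point is half-way along and half-way up. It lies flat on the light box, head away from the robot (within about 35 degrees). Flat sides free for the fingers.
- torch_head (a point): Centre of the lamp's flat head end, 75 mm from the lamp's centre along its +x.
- torch_button (a joint): Red push button, 16 mm diameter, on the lamp's axis at the tail. At 0 m its tip is 89 mm from the lamp's centre (14 mm out of the tail); fully home is 0.012 m, a hard stop, tip 77 mm from the centre (2 mm out). It resists with about 9 N all along its travel and stays where it is left. The lamp fits the cradle only with the button home.
- strike_face (a point): Centre of the sloping grey face (84 mm wide, 80 mm along the slope) of the fixed strike block, 70 mm above the bench. Axes: those of the upright block. The face looks along the block's +x (away from the robot) and up: its outward normal rises 35 degrees above +x, so a lamp pressed square on it has its tail low, towards the robot, and points head up at 35 degrees.
- cradle_seat (a point): Where the docked lamp's centre is, 46 mm above the bench in the fixed cradle; +x is where the docked head points. Two saddles (tops 14 mm below this point, x = -52 and +50 mm, 18 mm long, side cheeks 34 mm apart and 12 mm high). White tail stop: wall with inner face at x = -77 mm, top 4 mm above this point. Between the saddles fingers have room down to 8 mm above the bench.
- contact (a joint): Sprung brass contact plate (34 mm wide, from 16 mm below to 40 mm above the seat point) at the cradle's head end. At 0 its face is at x = +69 mm from the seat point; it is pushed back along +x by up to 0.018 m, spring 500 N/m, no preload. Docked, the lamp holds it at about 0.006 m; it must go back 0.009 m or so to let the tail pass inside its stop.
- lightbox: White light box, fixed, 280 x 260 mm, top 45 mm above the bench; origin at the centre of its underside.
- strike: The fixed strike block and its pad; origin on the bench below the face centre; 130 x 100 mm, 105 mm high, mostly on the robot's side of the face. The orange pad, 52 mm diameter, 12 mm thick, is centred on the face and screwed out on a stem along the normal by an amount that differs each time: its front stands 12 to 40 mm proud of the grey face, to be found by touch. It does not give.
- torch: The lamp again (with its button): origin at the centre of its underside, 14 mm below the lamp's centre.
- tray: Bystander: clear gel tray, 120 x 80 x 28 mm, lying on the light box beside the lamp; origin at the centre of its underside.
- bottle_a: Bystander: clear glass bottle, 70 mm diameter, 150 mm high, blue cap, on the bench beyond the light box; origin under its centre.
- bottle_b: Bystander: amber bottle, 60 mm diameter, 130 mm high, blue cap, on the bench beyond the light box; origin under its centre.
Not all that is in view belongs to the job. There is more than one size of the torch; the job needs the largest.

How it is judged (in metres and radians):
On the way, in this order (a step that is already met when the one before it is completed fails the run):
1. the lamp, held in the fingers, has its tail button pushed fully home (beyond 10.5 of its 12 mm) against the pad of the strike block (value of joint torch_button above 0.0105 m and contact force between torch and strike above 2 N and contact force between the fingers and torch above 2 N), for 0.1 s.
2. the held lamp, head towards the contact, pushes the sprung contact back by more than 4 mm (value of joint contact above 0.004 m and contact force between the fingers and torch above 2 N and x of torch_head in the frame of cradle_seat above 0.05 m), for 0.1 s.
At the end, for the whole second after the job is handed in: Button home (over 10 of 12 mm); lamp docked, at rest and released, head to the contact, centre within 6 mm level and 4 mm in height of the seat point, axis within 0.08 rad, contact held back over 3 mm; tray and bottles within 20 mm of their starts (value of joint torch_button above 0.01 m and value of joint contact above 0.003 m and horizontal distance between torch_center and cradle_seat below 0.006 m and z of torch_center in the frame of cradle_seat between -0.004 and 0.004 m and angle between the x axis of torch and the x axis of cradle_seat, either way round below 0.08 rad and x of torch_head in the frame of cradle_seat above 0.05 m and linear speed of torch below 0.02 m/s and contact force between the fingers and torch below 0.1 N and distance of each of tray, bottle_a, bottle_b from where it was at the start of the episode below 0.02 m); the robot touches nothing.
It fails at once if the lamp is rammed into the strike block (over 35 N) (contact force between torch and strike above 35 N).
It fails at once if the tray or a bottle is moved by more than 20 mm (distance of any of tray, bottle_a, bottle_b from where it was at the start of the episode above 0.02 m).
It also fails if it takes over 54 s, if anything falls off the work surface, if the arm or the gripper's body presses on something with over 40 N, if the wrist force passes 120 N, or if a joint passes its speed limit or range.

ROBOT

A 7-joint arm with a two-finger parallel gripper is mounted at the origin on the work surface. World frame = base frame: x ahead of the robot, y to its left, z up, the work surface at z = 0. Lengths are in mm, angles in rad, forces in N, time in s.
With the tool pointing down it reaches from about 350 to 900 mm from the base axis. Payload 7.2 kg.
Tool frame: the origin (TCP) lies at the very end of the fingers, on their centre line; the grasp point (between the pads) lies 19 mm behind it; z points along the fingers, y is the line along which they close (so a half turn about z gives the same grasp; the last joint's range is limited). The gripper opens to 85 mm and grips with 20 to 120 N. Pads are 22 mm wide; open, the fingers measure 114 mm over their backs; the gripper's body (76 mm by 85 mm) begins 54 mm behind the grasp point. The pads swing forward as they close: fully open they stand 13 mm farther back than shut.
Start: joints at [-1.347, 0.411, -0.013, 1.596, 0.006, 1.134, -0.082], TCP at [179.807, 598.58, 231.297] pointing down, gripper open.
Joint ranges: [-2.95, 2.95], [-0.29, 1.99], [-1.47, 1.44], [0.14, 2.54], [-1.03, 4.17], [0.13, 1.85], [-2.86, 2.86]. Speed limits (rad/s): [2.39, 2.39, 3.01, 3.01, 3.14, 3.14, 3.14].

INTERFACE

Orientations are given as a unit quaternion [w, x, y, z].
In Python, from bench import env gives the robot as it stands.
- The arm moves only by the tool servo_tool, never from a script. Its argument "deltas" is a list of rows, each an object of numbers: "wx", "wy", "wz": the turn, a rotation vector about the tool's x, y, z each as a share of 8 degrees, from -1 to 1; "x", "y", "z": the shift along the tool's x, y, z each as a share of 50 mm, from -1 to 1; "jaw": the finger opening in mm, from 0 to 85.4. In form: [{"wx": .., "wy": .., "wz": .., "x": .., "y": .., "z": .., "jaw": ..}, ...]. A call has exactly 10 rows; each row shifts and turns the commanded pose from where the row before left it, along the tool's axes as they then stand; what a row does not reach is not made up. A row lasts 1/8 s, in which the tool goes at most 62.5 mm and 10.7 degrees, less where a joint would pass 70% of its speed; a pose out of reach is approached as far as the arm can. A call with a number of a shift or a turn outside -1 to 1 is refused whole. A call with a gripper value outside its range is refused whole. The fingers move at their own pace and stop on an object; "newtons" is the grip in N (left out, the last holds). Time passes only in rows, so rows that do not move let the fingers close, or fill a call up. It gives the time, the measured TCP pose, the force, the opening and the grip force at its end, in the units of the state.
- env.sense(): the state, without advancing time (a new reading comes with each control period).
- env.read_camera(name): name is "scene" or "top" or "wrist"; returns a dict with "img" (480x640x3 uint8, blue, green, red), "K" (3x3 intrinsics, pixels), "world_from_camera" (4x4, takes a point from camera to world coordinates). Camera axes: x right, y up, looking along -z (the intrinsics and any distortion apply to the point x, -y, -z); pixel columns grow to the right and rows downward; lengths in mm; the calibration is good to about 2 mm. A picture is of the moment at which its call begins. There is no depth.
- env.finish_job(): hands the job in; it is judged then, once.
Trained networks look in a picture, given as the dict that the camera call returned (one of the last four; its "shot" number tells which), for a name from the list of things; names that differ only in an ending like _2 or _b are one class to them, and where a whole thing is asked for, a point or a joint stands for the part that bears it (a point fixed in the world has none). Each returns a list of dicts, best first, with "confidence" (0 to 1); they miss things now and then, are a little off and sometimes report something else, mostly with a low value. They report only what shows in the picture. A call takes as long as a camera call. They do not tell look-alikes from the thing itself.
- env.spot_in(picture, name): "xy" ([column, row] in pixels, amid what is visible of it).
- env.trace(picture, name): "region" (480x640 bool, what is visible of it) and "xy" ([column, row] in pixels, amid what is visible of it).
- env.landmark_of(picture, name): "xy" ([column, row] in pixels: a listed point, or the origin of a listed thing).
The state is a dict: "time": time; "joint_pos": joint angles; "joint_vel": joint speeds; "tau": joint torques, N m; "eef_pos": TCP position; "tool_rot": TCP orientation; "wrist_force": force on the tool from outside, world axes, zero at the start; "torque": the same for the moment, N m; "grip_width": finger opening in mm; "grip_force": force on a finger pad.
Only numpy, scipy, OpenCV 4.12 (cv2) and the standard library are available. Lean on these libraries where they do the work, as an engineer would, in place of code of your own. Each camera call takes 0.05 s, during which the arm holds its last target. There are 200 camera calls.

## Working session

There is one attempt and no reset: what is moved stays moved. The work goes in short steps, Python scripts to look and compute and a tool call to move; the robot and the scene stay as the last step left them, time stands still between calls to the robot, and variables do not carry over. Pictures are saved under pics/ and viewed, at most 10 in all, crops included, and the job is handed in when it is done.

Besides the shell and the picture viewer there is one more tool, called after "Call:" as name(argument=value, ...), one argument or row to a line, values as JSON. servo_tool: Moves the arm, as the interface text tells. Shift numbers are shares of 50 mm and turn numbers shares of 8 degrees, none past 1 either way. Its arguments: {"type":"object","properties":{"deltas":{"type":"array"},"newtons":{"type":"number"}},"required":["deltas"]}

```bash
mkdir -p pics && ls && cat > h.py <<'E'
import numpy as np, cv2
from bench import env
from scipy.spatial.transform import Rotation as R
def ray(c,xy):
    K=np.array(c["K"]);T=np.array(c["world_from_camera"])
    d=np.linalg.inv(K)@np.array([xy[0],xy[1],1.]);d=np.array([d[0],-d[1],-d[2]])
    return T[:3,3],T[:3,:3]@d
def onz(c,xy,z):
    o,d=ray(c,xy);return o+d*(z-o[2])/d[2]
def proj(c,p):
    K=np.array(c["K"]);T=np.array(c["world_from_camera"])
    q=T[:3,:3].T@(np.array(p)-T[:3,3]);q=np.array([q[0],-q[1],-q[2]]);u=K@q;return u[:2]/u[2]
def tri(c1,x1,c2,x2):
    o,d=ray(c1,x1);p,e=ray(c2,x2);d/=np.linalg.norm(d);e/=np.linalg.norm(e)
    s=np.linalg.lstsq(np.c_[d,-e],p-o,rcond=None)[0];a=o+s[0]*d;b=p+s[1]*e
    return (a+b)/2,np.linalg.norm(a-b)
def rot(): 
    q=env.sense()["tool_rot"];return R.from_quat([q[1],q[2],q[3],q[0]])
E
python3 - <<'E'
from h import *
s=env.sense();print(s["time"],s["eef_pos"],s["tool_rot"],s["grip_width"])
cs={n:env.read_camera(n) for n in("scene","top")}
for n,c in cs.items():
    print(n,c.get("shot"),[k for k in c],np.round(np.array(c["world_from_camera"]),2).tolist())
    for t in "torch_center torch_head torch strike_face strike cradle_seat lightbox tray bottle_a bottle_b".split():
        print(t,[(np.round(l["xy"]).tolist(),round(l["confidence"],2)) for l in env.landmark_of(c,t)][:4])
    for t in "torch_button","contact":
        print(t,[(np.round(l["xy"]).tolist(),round(l["confidence"],2)) for l in env.spot_in(c,t)][:4])
cv2.imwrite("pics/a.png",np.vstack([cv2.resize(cs["scene"]["img"],(400,300)),cv2.resize(cs["top"]["img"],(400,300))]))
cv2.imwrite("pics/scene.png",cs["scene"]["img"]);cv2.imwrite("pics/top.png",cs["top"]["img"])
E
```

```text
pics
0.0 [179.68921281 598.08230088 230.43046217] [-6.33329549e-05  1.45352190e-01  9.89379634e-01 -8.22484570e-04] 85.23624753024544
scene 1 ['img', 'K', 'world_from_camera', 'shot'] [[0.02, -0.53, 0.85, 1322.56], [1.0, -0.0, -0.03, -15.07], [0.02, 0.85, 0.53, 565.41], [0.0, 0.0, 0.0, 1.0]]
torch_center [([359.0, 251.0], 0.74), ([301.0, 240.0], 0.65), ([207.0, 223.0], 0.65)]
torch_head [([447.0, 272.0], 0.9), ([298.0, 258.0], 0.84), ([200.0, 228.0], 0.55), ([298.0, 244.0], 0.39)]
torch [([452.0, 289.0], 0.74), ([209.0, 222.0], 0.68), ([302.0, 244.0], 0.59), ([360.0, 249.0], 0.27)]
strike_face [([442.0, 224.0], 0.77)]
strike []
cradle_seat [([178.0, 245.0], 0.63)]
lightbox [([250.0, 364.0], 0.24), ([439.0, 249.0], 0.22)]
tray [([360.0, 247.0], 0.88)]
bottle_a [([404.0, 353.0], 0.97), ([252.0, 364.0], 0.79), ([298.0, 256.0], 0.19)]
bottle_b [([404.0, 353.0], 0.97), ([252.0, 364.0], 0.79), ([298.0, 256.0], 0.19)]
torch_button [([298.0, 240.0], 0.64)]
contact [([173.0, 249.0], 0.54)]
top 2 ['img', 'K', 'world_from_camera', 'shot'] [[0.03, 0.98, -0.18, 428.26], [-1.0, 0.03, 0.0, -0.47], [0.01, 0.18, 0.98, 931.27], [0.0, 0.0, 0.0, 1.0]]
torch_center [([459.0, 383.0], 0.92), ([191.0, 236.0], 0.87)]
torch_head [([462.0, 360.0], 0.81), ([183.0, 258.0], 0.64), ([339.0, 254.0], 0.56)]
torch [([192.0, 234.0], 0.85), ([338.0, 287.0], 0.79), ([461.0, 381.0], 0.6)]
strike_face [([164.0, 309.0], 0.79), ([338.0, 289.0], 0.22)]
strike [([176.0, 312.0], 0.75)]
cradle_seat [([468.0, 287.0], 0.89)]
lightbox [([316.0, 280.0], 0.88)]
tray [([275.0, 271.0], 0.84)]
bottle_a [([255.0, 162.0], 0.82), ([371.0, 152.0], 0.7), ([165.0, 312.0], 0.2)]
bottle_b [([255.0, 162.0], 0.82), ([371.0, 152.0], 0.7), ([165.0, 312.0], 0.2)]
torch_button [([334.0, 326.0], 0.63), ([340.0, 289.0], 0.61)]
contact []
```

View pics/top.png

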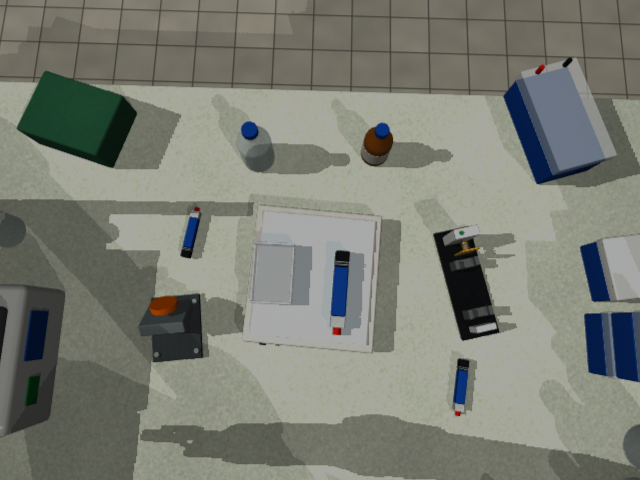

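View pics/scene.png

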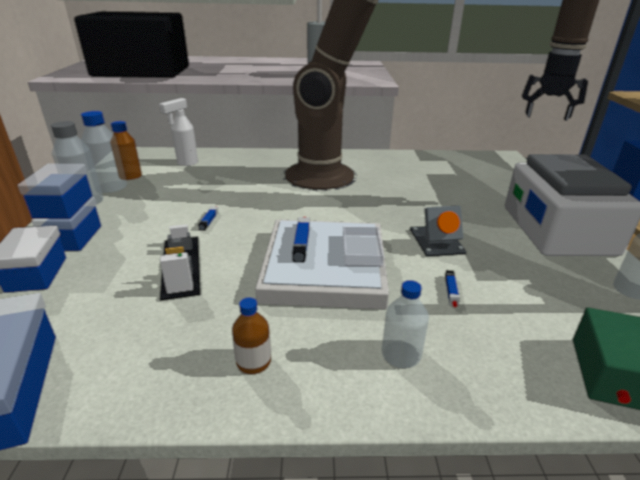

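Candidate lamps in the top view are (191,236), (339,290) and (461,383). The one at (339,290) lies on the light box and is clearly the longest, so it fits. I'll confirm it in one crop.

```bash
python3 - <<'E'
from h import *
c=env.read_camera("top");i=c["img"];print(np.round(np.array(c["K"]),1).tolist(),np.round(c["world_from_camera"][2],3))
f=lambda x,y:cv2.resize(i[y:y+120,x:x+100],(400,480),interpolation=cv2.INTER_CUBIC)
g=np.hstack([f(290,235),f(420,222)]);cv2.imwrite("pics/crop.png",g)
for n in("torch","strike","tray"):
    for r in env.trace(c,n):
        m=np.asarray(r["region"]).astype(np.uint8)
        (cx,cy),(w,h),a=cv2.minAreaRect(cv2.findNonZero(m)); print(n,round(r["confidence"],2),np.round([cx,cy,w,h,a],1),cv2.boundingRect(m))
z=59
hsv=cv2.cvtColor(i,cv2.COLOR_BGR2HSV)
E
```

```text
[[441.2, 0.0, 319.7], [0.0, 441.2, 242.8], [0.0, 0.0, 1.0]] [8.00000e-03 1.75000e-01 9.85000e-01 9.31271e+02]
torch 0.87 [339.1 292.   14.8  84.3   3.9] (330, 250, 20, 85)
torch 0.63 [190.8 232.5  11.4  50.4  12.1] (181, 208, 20, 50)
torch 0.59 [459.9 386.6  12.2  57.    6. ] (452, 358, 17, 58)
strike 0.72 [339.  292.   15.7  84.5   4.8] (329, 250, 21, 85)
strike 0.59 [169.7 327.5  65.3  63.3  86.2] (138, 293, 65, 69)
```

View pics/crop.png

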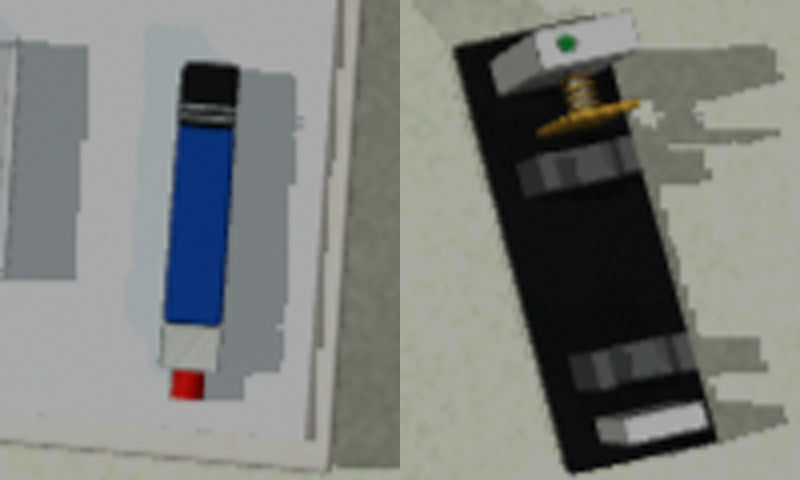

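The crop confirms it: the lamp on the light box is full size (84 px against 50 and 57), with the head at (343,251) and the button at (337,333). The cradle has its brass contact at (567,252) and its tail stop at (584,327), in crop-scaled image terms. Next I'll compute positions.

```bash
python3 - <<'E'
from h import *
c=env.read_camera("top")
f=lambda cx,cy,ox,oy,z:onz(c,(ox+cx/4,oy+cy/4),z)
H=f(212,64,290,235,73);T=f(191,371,290,235,73);print("torch",H,T,(H+T)/2,np.linalg.norm(H-T),np.degrees(np.arctan2(*(H-T)[[1,0]])))
# cradle base plate corners, z~? crop right offset 420,222 (crop x-400)
P=[f(x-400,y,420,222,6) for x,y in((455,47),(568,472),(717,440),(612,60))];print("plate",np.round(P))
a=P[0]-P[1];print(np.degrees(np.arctan2(a[1],a[0])),np.linalg.norm(a))
S=f(657,422,-400*0+320,222,50) # placeholder
W=[f(x-400,y,420,222,50) for x,y in((625,420),(704,402))];print("stop top back?",np.round(W))
seat=[(np.round(onz(c,l["xy"],46),1),l["confidence"]) for l in env.landmark_of(c,"cradle_seat")];print(seat)
fc=[(np.round(onz(c,l["xy"],70),1),l["confidence"]) for l in env.landmark_of(c,"strike_face")];print(fc)
st=[(np.round(onz(c,l["xy"],0),1),l["confidence"]) for l in env.landmark_of(c,"strike")];print(st)
s=env.read_camera("scene")
for n in("strike_face","cradle_seat"):
    a=env.landmark_of(c,n);b=env.landmark_of(s,n)
    if a and b: print(n,tri(c,a[0]["xy"],s,b[0]["xy"]))
print(rot().as_matrix().round(3))
w=env.read_camera("wrist");r=rot().as_matrix();T=np.array(w["world_from_camera"])
print("wrist cam in tool",(r.T@(T[:3,3]-np.array(env.sense()["eef_pos"]))).round(1),(r.T@T[:3,:3]).round(2).tolist(),np.array(w["K"]).round(0).tolist())
cv2.imwrite("pics/strike.png",np.hstack([cv2.resize(c["img"][285:365,130:210],(400,400),interpolation=2),cv2.resize(s["img"][190:270,400:480],(400,400),interpolation=2)]))
E
```

```text
torch [565.99069098 -49.69766112  73.        ] [417.22366105 -42.29806064  73.        ] [491.60717602 -45.99786088  73.        ] 148.95094252692093 -2.84751777755924
plate [[ 620. -247.    6.]
 [ 399. -301.    6.]
 [ 417. -379.    6.]
 [ 615. -331.    6.]]
13.740667766142444 227.66979434444667
stop top back? [[ 426. -316.   50.]
 [ 435. -355.   50.]]
[(array([ 503.7, -304.4,   46. ]), 0.82)]
[(array([440.2, 292.8,  70. ]), 0.68)]
[(array([440.1, 289.7,   0. ]), 0.57)]
strike_face (array([439.99953572, 290.778432  ,  71.79348503]), np.float64(2.641006841890508))
cradle_seat (array([ 504.14335722, -308.00438048,   48.47700477]), np.float64(8.59295726316418))
[[-0.958  0.288 -0.   ]
 [ 0.288  0.958  0.   ]
 [ 0.     0.    -1.   ]]
wrist cam in tool [  73.2   -0.5 -142.7] [[0.0, 0.96, 0.29], [1.0, -0.0, 0.0], [0.0, 0.29, -0.96]] [[423.0, 0.0, 324.0], [0.0, 423.0, 242.0], [0.0, 0.0, 1.0]]
```

View pics/strike.png

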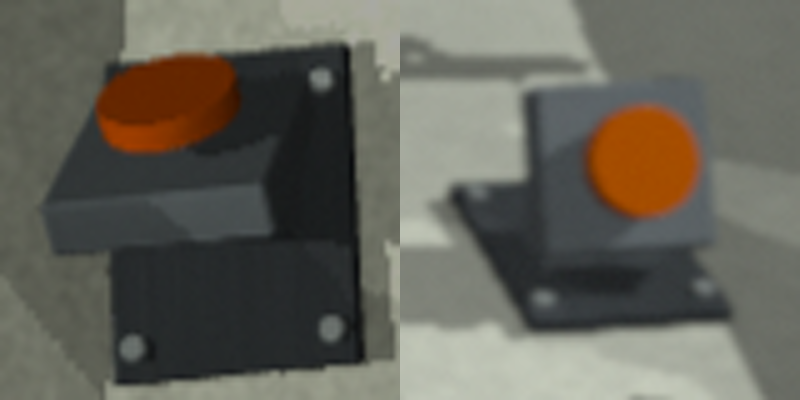

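```bash
cat >> h.py <<'E'
import json
def lampR(yaw,pitch=0): # lamp head direction yaw (deg), head up pitch; tool x = -lamp x
    y,p=np.radians([yaw,pitch]);X=-np.array([np.cos(p)*np.cos(y),np.cos(p)*np.sin(y),np.sin(p)])
    Y=np.array([-np.sin(y),np.cos(y),0]);return R.from_matrix(np.c_[X,Y,np.cross(X,Y)])
def plan(wps,start=None,jaw=85,dec=2):
    """wps: list of (pos, R, nrows). prints rows"""
    if start is None: p,r=np.array(env.sense()["eef_pos"]),rot()
    else: p,r=np.array(start[0],float),start[1]
    rows=[]
    for P,Q,n in wps:
        for k in range(n,0,-1):
            d=r.inv().apply(np.array(P)-p)/k/50; w=(r.inv()*Q).as_rotvec()/k/np.radians(8)
            d=np.round(d,dec);w=np.round(w,dec);
            if max(abs(d).max(),abs(w).max())>1: print("OVER",d,w)
            p=p+r.apply(d*50);r=r*R.from_rotvec(w*np.radians(8))
            rows.append({a:float(b) for a,b in zip(("x","y","z","wx","wy","wz"),[*d,*w]) if b})
            rows[-1]["jaw"]=jaw
    for i in range(0,len(rows),10): print(json.dumps(rows[i:i+10]).replace(" ",""))
    print("end",p.round(1))
E
python3 - <<'E'
from h import *
c=env.read_camera("top")
q=[onz(c,(130+x/5,285+y/5),4) for x,y in((118,383),(362,360),(348,43))]
a=q[0]-q[1];b=q[2]-q[1];print(np.round(q),np.degrees(np.arctan2(-a[0],a[1])),np.degrees(np.arctan2(b[1],b[0])),np.linalg.norm(a),np.linalg.norm(b))
e=[onz(c,(130+x/5,285+y/5),103) for x,y in((43,207),(270,185))];a=e[0]-e[1];print(np.degrees(np.arctan2(-a[0],a[1])),np.linalg.norm(a),np.round((e[0]+e[1])/2))
plan([((430,100,235),lampR(13.7),10),((478,-312,235),lampR(13.7),10)])
E
```

```text
[[339. 327.   4.]
 [350. 229.   4.]
 [479. 244.   4.]] 6.773435898454824 6.79459900946593 98.90854454794524 129.0516683658072
7.036321526451102 83.22764726314134 [415. 284. 103.]
OVER [-0.47 -1.01 -0.01] [ 0.    0.   -0.38]
OVER [-0.42 -1.04 -0.  ] [ 0.    0.   -0.38]
OVER [-0.36 -1.06 -0.01] [ 0.    0.   -0.38]
OVER [-0.31 -1.07 -0.  ] [ 0.    0.   -0.38]
[{"x":-0.77,"y":-0.81,"z":-0.01,"wz":-0.38,"jaw":85},{"x":-0.72,"y":-0.85,"z":-0.01,"wz":-0.38,"jaw":85},{"x":-0.68,"y":-0.89,"z":-0.01,"wz":-0.38,"jaw":85},{"x":-0.63,"y":-0.92,"z":-0.01,"wz":-0.38,"jaw":85},{"x":-0.58,"y":-0.95,"z":-0.01,"wz":-0.38,"jaw":85},{"x":-0.52,"y":-0.98,"wz":-0.38,"jaw":85},{"x":-0.47,"y":-1.01,"z":-0.01,"wz":-0.38,"jaw":85},{"x":-0.42,"y":-1.04,"wz":-0.38,"jaw":85},{"x":-0.36,"y":-1.06,"z":-0.01,"wz":-0.38,"jaw":85},{"x":-0.31,"y":-1.07,"wz":-0.38,"jaw":85}]
[{"x":0.1,"y":-0.82,"jaw":85},{"x":0.1,"y":-0.82,"jaw":85},{"x":0.1,"y":-0.82,"jaw":85},{"x":0.1,"y":-0.82,"jaw":85},{"x":0.1,"y":-0.83,"jaw":85},{"x":0.1,"y":-0.82,"jaw":85},{"x":0.1,"y":-0.83,"jaw":85},{"x":0.11,"y":-0.82,"jaw":85},{"x":0.1,"y":-0.83,"jaw":85},{"x":0.11,"y":-0.82,"jaw":85}]
end [ 477.7 -312.   234.8]
```

Call:
servo_tool(
  deltas=[
    {"x": -0.77,"y": -0.81,"wz": -0.38,"jaw": 85},
    {"x": -0.72,"y": -0.85,"wz": -0.38,"jaw": 85},
    {"x": -0.68,"y": -0.89,"wz": -0.38,"jaw": 85},
    {"x": -0.63,"y": -0.92,"wz": -0.38,"jaw": 85},
    {"x": -0.58,"y": -0.95,"wz": -0.38,"jaw": 85},
    {"x": -0.52,"y": -0.98,"wz": -0.38,"jaw": 85},
    {"x": -0.47,"y": -1,"wz": -0.38,"jaw": 85},
    {"x": -0.42,"y": -1,"wz": -0.38,"jaw": 85},
    {"x": -0.36,"y": -1,"wz": -0.38,"jaw": 85},
    {"x": -0.31,"y": -1,"wz": -0.38,"jaw": 85},
  ],
)

```text
schema error: expected keys wx, wy, wz, x, y, z, jaw
```

Call:
servo_tool(
  deltas=[
    {"x": 0.1,"y": -0.85,"jaw": 85},
    {"x": 0.1,"y": -0.85,"jaw": 85},
    {"x": 0.1,"y": -0.85,"jaw": 85},
    {"x": 0.1,"y": -0.85,"jaw": 85},
    {"x": 0.1,"y": -0.85,"jaw": 85},
    {"x": 0.1,"y": -0.85,"jaw": 85},
    {"x": 0.1,"y": -0.85,"jaw": 85},
    {"x": 0.1,"y": -0.85,"jaw": 85},
    {"x": 0.1,"y": -0.85,"jaw": 85},
    {"x": 0.1,"y": -0.85,"jaw": 85},
  ],
)

```text
schema error: expected keys wx, wy, wz, x, y, z, jaw
```

```bash
python3 - <<'E'
from h import *
c=env.read_camera("wrist");print(env.sense()["time"],env.sense()["eef_pos"])
print(env.landmark_of(c,"cradle_seat"),[(l["xy"],l["confidence"],onz(c,l["xy"],46)) for l in env.landmark_of(c,"cradle_seat")])
cv2.imwrite("pics/w1.png",c["img"])
np.savez("w1.npz",K=c["K"],world_from_camera=c["world_from_camera"])
E
```

```text
2.1 [179.7947256  598.59773047 231.31376722]
[] []
```

View pics/w1.png

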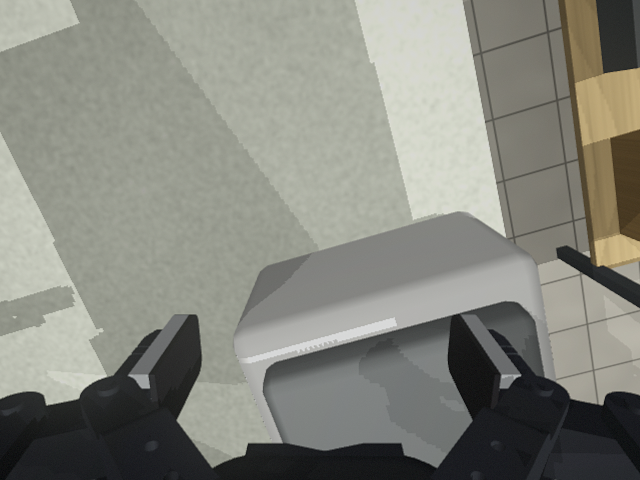

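The moves were refused because every row needs all the keys, so this picture only shows the start view with the instrument case. I'll send them again with full keys.

Call:
servo_tool(
  deltas=[
    {"x": -0.77,"y": -0.81,"z": 0,"wx": 0,"wy": 0,"wz": -0.38,"jaw": 85},
    {"x": -0.72,"y": -0.85,"z": 0,"wx": 0,"wy": 0,"wz": -0.38,"jaw": 85},
    {"x": -0.68,"y": -0.89,"z": 0,"wx": 0,"wy": 0,"wz": -0.38,"jaw": 85},
    {"x": -0.63,"y": -0.92,"z": 0,"wx": 0,"wy": 0,"wz": -0.38,"jaw": 85},
    {"x": -0.58,"y": -0.95,"z": 0,"wx": 0,"wy": 0,"wz": -0.38,"jaw": 85},
    {"x": -0.52,"y": -0.98,"z": 0,"wx": 0,"wy": 0,"wz": -0.38,"jaw": 85},
    {"x": -0.47,"y": -1,"z": 0,"wx": 0,"wy": 0,"wz": -0.38,"jaw": 85},
    {"x": -0.42,"y": -1,"z": 0,"wx": 0,"wy": 0,"wz": -0.38,"jaw": 85},
    {"x": -0.36,"y": -1,"z": 0,"wx": 0,"wy": 0,"wz": -0.38,"jaw": 85},
    {"x": -0.31,"y": -1,"z": 0,"wx": 0,"wy": 0,"wz": -0.38,"jaw": 85},
  ],
)

```text
time: 3.45
eef_pos: [429.5, 107.3, 231.7]
tool_rot: [0.001, -0.12, 0.993, 0.0]
wrist_force: [1.1, 0.2, 0.1]
grip_width: 85.0
grip_force: 0.0
```

Call:
servo_tool(
  deltas=[
    {"x": 0.1,"y": -0.85,"z": 0,"wx": 0,"wy": 0,"wz": 0,"jaw": 85},
    {"x": 0.1,"y": -0.85,"z": 0,"wx": 0,"wy": 0,"wz": 0,"jaw": 85},
    {"x": 0.1,"y": -0.85,"z": 0,"wx": 0,"wy": 0,"wz": 0,"jaw": 85},
    {"x": 0.1,"y": -0.85,"z": 0,"wx": 0,"wy": 0,"wz": 0,"jaw": 85},
    {"x": 0.1,"y": -0.85,"z": 0,"wx": 0,"wy": 0,"wz": 0,"jaw": 85},
    {"x": 0.1,"y": -0.85,"z": 0,"wx": 0,"wy": 0,"wz": 0,"jaw": 85},
    {"x": 0.1,"y": -0.85,"z": 0,"wx": 0,"wy": 0,"wz": 0,"jaw": 85},
    {"x": 0.1,"y": -0.85,"z": 0,"wx": 0,"wy": 0,"wz": 0,"jaw": 85},
    {"x": 0.1,"y": -0.85,"z": 0,"wx": 0,"wy": 0,"wz": 0,"jaw": 85},
    {"x": 0.1,"y": -0.85,"z": 0,"wx": 0,"wy": 0,"wz": 0,"jaw": 85},
  ],
)

```text
time: 4.7
eef_pos: [481.0, -317.2, 231.4]
tool_rot: [0.0, -0.119, 0.993, 0.0]
wrist_force: [0.0, 1.0, -0.6]
grip_width: 84.9
grip_force: 0.0
```

```bash
python3 - <<'E'
from h import *
c=env.read_camera("wrist");print(env.sense()["time"],env.sense()["eef_pos"],rot().as_matrix().round(3).tolist())
print([(l["xy"],l["confidence"],onz(c,l["xy"],46)) for l in env.landmark_of(c,"cradle_seat")])
cv2.imwrite("pics/w2.png",c["img"])
np.savez("w1.npz",K=c["K"],world_from_camera=c["world_from_camera"])
E
```

```text
4.75 [ 480.20154354 -323.2233259   231.71921328] [[-0.973, -0.233, 0.001], [-0.233, 0.973, -0.005], [0.0, -0.005, -1.0]]
[([320.4, 240.2], 0.65, array([ 504.93312595, -315.0545326 ,   46.        ]))]
```

View pics/w2.png

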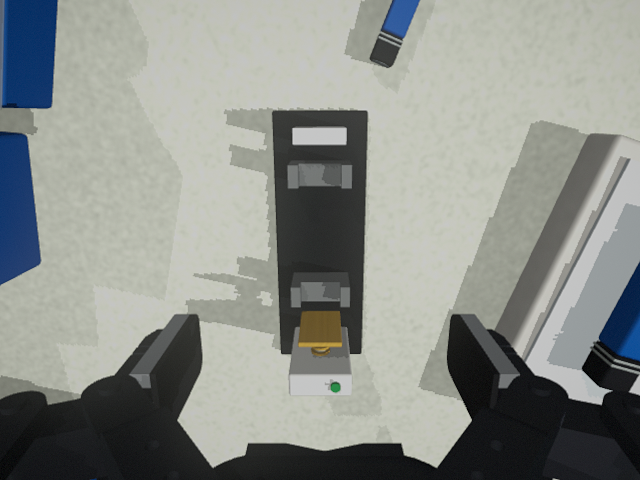

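The wrist view shows the cradle square in the image: tail stop at (319,136), saddles at (320,175) and (320,292), brass contact at (320,328). The arm was still settling, so I'll measure it once more now.

```bash
python3 - <<'E'
from h import *
c=env.read_camera("wrist");c=env.read_camera("wrist");i=c["img"];print(env.sense()["time"],env.sense()["eef_pos"],rot().as_matrix().round(4).tolist())
print([(l["xy"],l["confidence"],onz(c,l["xy"],46).round(1)) for l in env.landmark_of(c,"cradle_seat")])
hsv=cv2.cvtColor(i,cv2.COLOR_BGR2HSV)
w=np.zeros((480,640),np.uint8);roi=(slice(118,152),slice(278,365));w[roi]=(i[roi].min(2)>170)
bx=cv2.boundingRect(w);print("stop",bx,w.sum())
b=cv2.inRange(hsv,(12,120,60),(28,255,255));b[:,:200]=0;b[:,450:]=0;b[:250]=0;bb=cv2.boundingRect(b);print("brass",bb)
# base plate dark edges at several rows
g=i.max(2).astype(int)
for r in (210,240): 
    row=np.where(g[r,230:420]<75)[0]+230; print(r,row.min(),row.max())
# stop top inner edge z=50 ; centre
x0,y0,w_,h_=bx
E1=[onz(c,(x,y0+h_),50) for x in(x0,x0+w_)];m=(E1[0]+E1[1])/2
print("stop inner edge centre",m.round(1),np.linalg.norm(E1[0]-E1[1]))
bt=onz(c,(bb[0]+bb[2]/2,bb[1]),86);print("brass top face edge?",bt.round(1))
for p in("saddles",): 
    A=onz(c,(319.7,175),44);B=onz(c,(320.3,292),44);print(A.round(1),B.round(1),np.linalg.norm(A-B),np.degrees(np.arctan2(B[1]-A[1],B[0]-A[0])))
cv2.imwrite("pics/w3.png",i)
E
```

```text
4.9 [ 480.37320783 -316.4646299   231.01599906] [[-0.972, -0.2349, -0.0006], [-0.2349, 0.972, 0.0001], [0.0005, 0.0002, -1.0]]
[([319.2, 245.4], 0.89, array([ 508.2, -316.5,   46. ]))]
stop (294, 130, 53, 17) 853
brass (300, 312, 44, 46)
210 277 365
240 278 364
stop inner edge centre [ 431.6 -333.6   50. ] 39.7339335069723
brass top face edge? [ 546.3 -304.7   86. ]
[ 452.9 -329.2   44. ] [ 548.7 -305.9   44. ] 98.51978224121832 13.650066166666397
```

```bash
python3 - <<'E'
from h import *
plan([((480,-46,190),lampR(-2.85),7),((480,-46,190),lampR(-2.85),3)],jaw=70)
E
```

```text
[{"x":-0.18,"y":0.75,"z":0.12,"wz":0.3,"jaw":70},{"x":-0.15,"y":0.75,"z":0.12,"wz":0.29,"jaw":70},{"x":-0.12,"y":0.76,"z":0.12,"wz":0.3,"jaw":70},{"x":-0.09,"y":0.77,"z":0.12,"wz":0.29,"jaw":70},{"x":-0.05,"y":0.77,"z":0.11,"wz":0.3,"jaw":70},{"x":-0.02,"y":0.77,"z":0.12,"wz":0.29,"jaw":70},{"x":0.01,"y":0.76,"z":0.11,"wx":0.01,"wz":0.3,"jaw":70},{"jaw":70},{"jaw":70},{"jaw":70}]
end [479.8 -46.2 190.2]
```

Call:
servo_tool(
  deltas=[
    {"x": -0.18,"y": 0.75,"z": 0.12,"wx": 0,"wy": 0,"wz": 0.3,"jaw": 70},
    {"x": -0.15,"y": 0.75,"z": 0.12,"wx": 0,"wy": 0,"wz": 0.3,"jaw": 70},
    {"x": -0.12,"y": 0.76,"z": 0.12,"wx": 0,"wy": 0,"wz": 0.3,"jaw": 70},
    {"x": -0.09,"y": 0.77,"z": 0.12,"wx": 0,"wy": 0,"wz": 0.3,"jaw": 70},
    {"x": -0.05,"y": 0.77,"z": 0.11,"wx": 0,"wy": 0,"wz": 0.3,"jaw": 70},
    {"x": -0.02,"y": 0.77,"z": 0.12,"wx": 0,"wy": 0,"wz": 0.3,"jaw": 70},
    {"x": 0.01,"y": 0.76,"z": 0.11,"wx": 0,"wy": 0,"wz": 0.3,"jaw": 70},
    {"x": 0,"y": 0,"z": 0,"wx": 0,"wy": 0,"wz": 0,"jaw": 70},
    {"x": 0,"y": 0,"z": 0,"wx": 0,"wy": 0,"wz": 0,"jaw": 70},
    {"x": 0,"y": 0,"z": 0,"wx": 0,"wy": 0,"wz": 0,"jaw": 70},
  ],
  newtons=80,
)

```text
time: 6.2
eef_pos: [480.4, -47.5, 190.6]
tool_rot: [0.0, 0.028, 1.0, 0.0]
wrist_force: [-0.4, -0.3, -1.0]
grip_width: 69.7
grip_force: 0.0
```

```bash
python3 - <<'E'
from h import *
c=env.read_camera("wrist");i=c["img"];print(env.sense()["time"],env.sense()["eef_pos"])
hsv=cv2.cvtColor(i,cv2.COLOR_BGR2HSV)
b=cv2.inRange(hsv,(105,120,40),(125,255,255))
n,l,s,ct=cv2.connectedComponentsWithStats(b)
k=1+np.argmax(s[1:,4]);pts=cv2.findNonZero((l==k).astype(np.uint8));rc=cv2.minAreaRect(pts);print(s[k],rc)
bp=cv2.boxPoints(rc);bp=bp[np.argsort(bp[:,1])];A=onz(c,bp[:2].mean(0),73);B=onz(c,bp[2:].mean(0),73)
print("blue ends",A.round(1),B.round(1),np.degrees(np.arctan2(B[1]-A[1],B[0]-A[0])))
r=cv2.inRange(hsv,(0,150,60),(8,255,255))|cv2.inRange(hsv,(172,150,60),(180,255,255));rb=cv2.boundingRect(r);print("red",rb,onz(c,(rb[0]+rb[2]/2,rb[1]+rb[3]),67).round(1),onz(c,(rb[0]+rb[2]/2,rb[1]),67).round(1))
cv2.imwrite("pics/w4.png",i)
E
```

```text
6.25 [480.34975125 -47.57849684 190.49818796]
[ 308  171   44  141 5911] ((329.5, 241.0), (140.0, 43.0), 90.0)
blue ends [440.2 -42.6  73. ] [534.2 -47.4  73. ] -2.888243109157196
red (318, 111, 24, 22) [418.  -41.1  67. ] [405.1 -40.5  67. ]
```

View pics/w4.png

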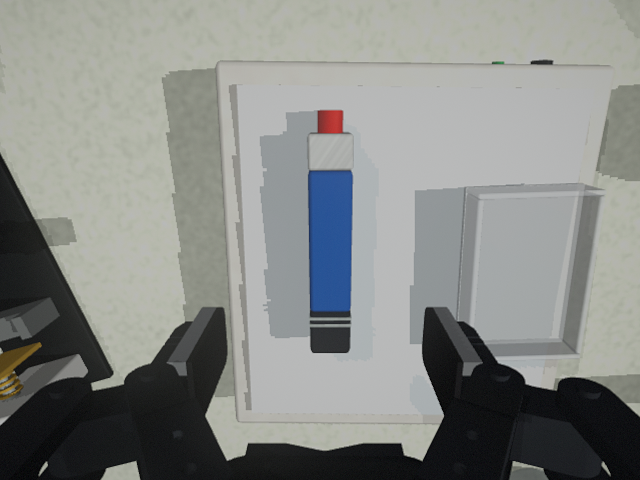

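The wrist view agrees: the lamp runs from the button at (330,121) to the head end at (330,352), centre about (492.5, -45.5). The tray is clear at (530,270). I'll descend and grip.

```bash
python3 - <<'E'
from h import *
plan([((492.5,-45.5,48),lampR(-2.87),6)],jaw=70,dec=2)
E
```

```text
[{"x":-0.04,"y":0.01,"z":0.48,"wz":-0.01,"jaw":70},{"x":-0.04,"y":0.01,"z":0.47,"wz":-0.01,"jaw":70},{"x":-0.04,"y":0.01,"z":0.48,"jaw":70},{"x":-0.04,"y":0.01,"z":0.47,"wz":-0.01,"jaw":70},{"x":-0.04,"y":0.01,"z":0.48,"jaw":70},{"x":-0.04,"z":0.47,"wz":-0.01,"jaw":70}]
end [492.5 -45.7  48. ]
```

Call:
servo_tool(
  deltas=[
    {"x": -0.04,"y": 0.01,"z": 0.48,"wx": 0,"wy": 0,"wz": 0,"jaw": 70},
    {"x": -0.04,"y": 0.01,"z": 0.48,"wx": 0,"wy": 0,"wz": 0,"jaw": 70},
    {"x": -0.04,"y": 0.01,"z": 0.48,"wx": 0,"wy": 0,"wz": 0,"jaw": 70},
    {"x": -0.04,"y": 0.01,"z": 0.48,"wx": 0,"wy": 0,"wz": 0,"jaw": 70},
    {"x": -0.04,"y": 0.01,"z": 0.47,"wx": 0,"wy": 0,"wz": 0,"jaw": 70},
    {"x": -0.04,"y": 0,"z": 0.47,"wx": 0,"wy": 0,"wz": 0,"jaw": 70},
    {"x": 0,"y": 0,"z": 0,"wx": 0,"wy": 0,"wz": 0,"jaw": 70},
    {"x": 0,"y": 0,"z": 0,"wx": 0,"wy": 0,"wz": 0,"jaw": 10},
    {"x": 0,"y": 0,"z": 0,"wx": 0,"wy": 0,"wz": 0,"jaw": 10},
    {"x": 0,"y": 0,"z": 0,"wx": 0,"wy": 0,"wz": 0,"jaw": 10},
  ],
  newtons=80,
)

```text
time: 7.5
eef_pos: [493.2, -45.0, 48.5]
tool_rot: [0.001, 0.027, 1.0, 0.0]
wrist_force: [-1.2, -0.1, 6.5]
grip_width: 26.8
grip_force: 79.1
```

Call:
servo_tool(
  deltas=[
    {"x": 0,"y": 0,"z": 0,"wx": 0,"wy": 0,"wz": 0,"jaw": 10},
    {"x": 0,"y": 0,"z": 0,"wx": 0,"wy": 0,"wz": 0,"jaw": 10},
    {"x": 0,"y": 0,"z": 0,"wx": 0,"wy": 0,"wz": 0,"jaw": 10},
    {"x": 0,"y": 0,"z": 0,"wx": 0,"wy": 0,"wz": 0,"jaw": 10},
    {"x": 0,"y": 0,"z": -0.2,"wx": 0,"wy": 0,"wz": 0,"jaw": 10},
    {"x": 0,"y": 0,"z": -0.6,"wx": 0,"wy": 0,"wz": 0,"jaw": 10},
    {"x": 0,"y": 0,"z": -1,"wx": 0,"wy": 0,"wz": 0,"jaw": 10},
    {"x": 0,"y": 0,"z": -1,"wx": 0,"wy": 0,"wz": 0,"jaw": 10},
    {"x": 0,"y": 0,"z": -0.4,"wx": 0,"wy": 0,"wz": 0,"jaw": 10},
    {"x": 0,"y": 0,"z": 0,"wx": 0,"wy": 0,"wz": 0,"jaw": 10},
  ],
)

```text
time: 8.75
eef_pos: [493.3, -44.9, 209.1]
tool_rot: [0.002, 0.027, 1.0, 0.001]
wrist_force: [0.7, 0.4, -2.7]
grip_width: 26.8
grip_force: 79.0
```

```bash
python3 - <<'E'
from h import *
F=np.array([440,291.5,70.]);Q=lampR(6.9,35);n=-Q.apply([1,0,0]);ct=np.array([.5,0,-10.5])
c=env.read_camera("top");s=env.read_camera("scene")
for d in(12,20,26,33,40): print(d,proj(c,F+n*d).round(1),proj(s,F+n*d).round(1))
print("seen",(163.6,302.6),(448.6,222))
L=F+n*150;p=L-Q.apply(ct);print(n,L,p)
plan([(p+n*30+[0,0,20],Q,9),(p,Q,2)],jaw=10)
E
```

```text
12 [163.2 305.7] [447.4 222.2]
20 [162.2 302.1] [448.8 221.9]
26 [161.5 299.5] [449.9 221.6]
33 [160.7 296.3] [451.1 221.3]
40 [159.9 293.2] [452.4 221. ]
seen (163.6, 302.6) (448.6, 222)
[0.81321921 0.09841034 0.57357644] [561.98288092 306.26155057 156.03646545] [568.36842381 307.03428617 147.72215721]
[{"x":-0.18,"y":0.8,"z":0.05,"wx":-0.04,"wy":-0.49,"wz":-0.13,"jaw":10},{"x":-0.19,"y":0.8,"z":0.07,"wx":-0.04,"wy":-0.48,"wz":-0.14,"jaw":10},{"x":-0.2,"y":0.79,"z":0.08,"wx":-0.04,"wy":-0.49,"wz":-0.13,"jaw":10},{"x":-0.21,"y":0.79,"z":0.1,"wx":-0.04,"wy":-0.48,"wz":-0.13,"jaw":10},{"x":-0.22,"y":0.78,"z":0.12,"wx":-0.04,"wy":-0.49,"wz":-0.14,"jaw":10},{"x":-0.22,"y":0.78,"z":0.14,"wx":-0.05,"wy":-0.48,"wz":-0.13,"jaw":10},{"x":-0.23,"y":0.77,"z":0.16,"wx":-0.04,"wy":-0.49,"wz":-0.14,"jaw":10},{"x":-0.23,"y":0.76,"z":0.18,"wx":-0.05,"wy":-0.48,"wz":-0.13,"jaw":10},{"x":-0.24,"y":0.76,"z":0.21,"wx":-0.04,"wy":-0.49,"wz":-0.14,"jaw":10},{"x":0.42,"z":0.16,"jaw":10}]
[{"x":0.41,"z":0.16,"jaw":10}]
end [568.5 306.9 148. ]
```

Call:
servo_tool(
  deltas=[
    {"x": -0.18,"y": 0.8,"z": 0.05,"wx": -0.04,"wy": -0.49,"wz": -0.13,"jaw": 10},
    {"x": -0.19,"y": 0.8,"z": 0.07,"wx": -0.04,"wy": -0.48,"wz": -0.14,"jaw": 10},
    {"x": -0.2,"y": 0.79,"z": 0.08,"wx": -0.04,"wy": -0.49,"wz": -0.13,"jaw": 10},
    {"x": -0.21,"y": 0.79,"z": 0.1,"wx": -0.04,"wy": -0.48,"wz": -0.13,"jaw": 10},
    {"x": -0.22,"y": 0.78,"z": 0.12,"wx": -0.04,"wy": -0.49,"wz": -0.14,"jaw": 10},
    {"x": -0.22,"y": 0.78,"z": 0.14,"wx": -0.05,"wy": -0.48,"wz": -0.13,"jaw": 10},
    {"x": -0.23,"y": 0.77,"z": 0.16,"wx": -0.04,"wy": -0.49,"wz": -0.14,"jaw": 10},
    {"x": -0.23,"y": 0.76,"z": 0.18,"wx": -0.05,"wy": -0.48,"wz": -0.13,"jaw": 10},
    {"x": -0.24,"y": 0.76,"z": 0.21,"wx": -0.04,"wy": -0.49,"wz": -0.14,"jaw": 10},
    {"x": 0,"y": 0,"z": 0,"wx": 0,"wy": 0,"wz": 0,"jaw": 10},
  ],
)

```text
time: 10.1
eef_pos: [591.3, 313.8, 182.3]
tool_rot: [0.3, -0.062, 0.952, 0.017]
wrist_force: [-0.3, 0.2, -2.7]
grip_width: 26.6
grip_force: 79.3
```

```bash
python3 - <<'E'
from h import *
F=np.array([440,291.5,70.]);Q=lampR(6.9,35);n=-Q.apply([1,0,0]);ct=np.array([.5,0,-10.5])
p=F+n*130-Q.apply(ct)
for k in range(2): env.read_camera("wrist")
s=env.sense();print(s["time"],s["eef_pos"],s["wrist_force"])
plan([(p,Q,4)],jaw=10)
c=env.read_camera("wrist");L=F+n*118
cv2.imwrite("pics/w5.png",c["img"])
E
```

```text
10.2 [592.49628097 309.25161144 183.20597518] [ 0.33694988 -0.63475525 -1.64723179]
[{"x":0.3,"z":0.08,"wx":-0.01,"wz":0.01,"jaw":10},{"x":0.3,"y":0.01,"z":0.08,"wy":-0.01,"jaw":10},{"x":0.3,"z":0.07,"wx":-0.01,"wz":0.01,"jaw":10},{"x":0.3,"y":0.01,"z":0.08,"wy":-0.01,"jaw":10}]
end [552.3 305.3 136.2]
```

View pics/w5.png

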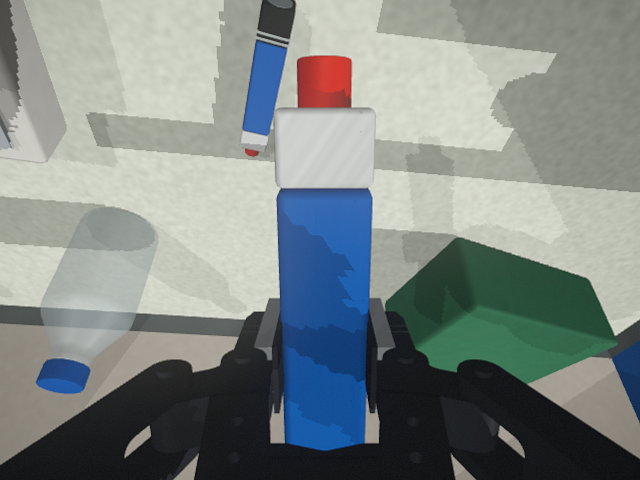

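The lamp sits straight in the fingers, with the red button at (325,80). Bringing it to just off the pad now.

Call:
servo_tool(
  deltas=[
    {"x": 0.3,"y": 0,"z": 0.08,"wx": 0,"wy": 0,"wz": 0,"jaw": 10},
    {"x": 0.3,"y": 0,"z": 0.08,"wx": 0,"wy": 0,"wz": 0,"jaw": 10},
    {"x": 0.3,"y": 0,"z": 0.08,"wx": 0,"wy": 0,"wz": 0,"jaw": 10},
    {"x": 0.3,"y": 0,"z": 0.08,"wx": 0,"wy": 0,"wz": 0,"jaw": 10},
    {"x": 0.03,"y": 0,"z": 0,"wx": 0,"wy": 0,"wz": 0,"jaw": 10},
    {"x": 0.03,"y": 0,"z": 0,"wx": 0,"wy": 0,"wz": 0,"jaw": 10},
    {"x": 0.03,"y": 0,"z": 0,"wx": 0,"wy": 0,"wz": 0,"jaw": 10},
    {"x": 0.03,"y": 0,"z": 0,"wx": 0,"wy": 0,"wz": 0,"jaw": 10},
    {"x": 0.03,"y": 0,"z": 0,"wx": 0,"wy": 0,"wz": 0,"jaw": 10},
    {"x": 0.03,"y": 0,"z": 0,"wx": 0,"wy": 0,"wz": 0,"jaw": 10},
  ],
  newtons=100,
)

```text
time: 11.5
eef_pos: [546.9, 303.9, 132.7]
tool_rot: [0.301, -0.057, 0.952, 0.018]
wrist_force: [1.1, 0.2, -2.5]
grip_width: 26.1
grip_force: 103.1
```

Call:
servo_tool(
  deltas=[
    {"x": 0.03,"y": 0,"z": 0,"wx": 0,"wy": 0,"wz": 0,"jaw": 10},
    {"x": 0.03,"y": 0,"z": 0,"wx": 0,"wy": 0,"wz": 0,"jaw": 10},
    {"x": 0.03,"y": 0,"z": 0,"wx": 0,"wy": 0,"wz": 0,"jaw": 10},
    {"x": 0.03,"y": 0,"z": 0,"wx": 0,"wy": 0,"wz": 0,"jaw": 10},
    {"x": 0.03,"y": 0,"z": 0,"wx": 0,"wy": 0,"wz": 0,"jaw": 10},
    {"x": 0.03,"y": 0,"z": 0,"wx": 0,"wy": 0,"wz": 0,"jaw": 10},
    {"x": 0.0,"y": 0,"z": 0,"wx": 0,"wy": 0,"wz": 0,"jaw": 10},
    {"x": 0,"y": 0,"z": 0,"wx": 0,"wy": 0,"wz": 0,"jaw": 10},
    {"x": 0,"y": 0,"z": 0,"wx": 0,"wy": 0,"wz": 0,"jaw": 10},
    {"x": 0,"y": 0,"z": 0,"wx": 0,"wy": 0,"wz": 0,"jaw": 10},
  ],
)

```text
time: 12.75
eef_pos: [539.6, 303.1, 127.5]
tool_rot: [0.301, -0.057, 0.952, 0.018]
wrist_force: [0.4, -0.3, -2.0]
grip_width: 26.2
grip_force: 103.1
```

```bash
cat > st.py <<'E'
from h import *
F=np.array([440,291.5,70.]);Q=lampR(6.9,35);n=-Q.apply([1,0,0])
s=env.sense();v=np.array(s["eef_pos"])-F;r=rot()
L=v+r.apply([.5,0,-10.5]);print("t",s["time"],"along n",(L@n).round(2),"off",(Q.inv().apply(L)[1:]).round(1),"force n",np.dot(s["wrist_force"],n).round(2),np.round(s["wrist_force"],1),"rot err deg",np.degrees((r.inv()*Q).as_rotvec()).round(2),s["grip_force"])
E
python3 st.py
```

```text
t 12.75 along n 114.62 off [-0.5 -0.1] force n -0.84 [ 0.4 -0.3 -2. ] rot err deg [-0.03  0.05  0.01] 103.0687665939331
```

Call:
servo_tool(
  deltas=[
    {"x": 0.03,"y": 0,"z": 0,"wx": 0,"wy": 0,"wz": 0,"jaw": 10},
    {"x": 0.03,"y": 0,"z": 0,"wx": 0,"wy": 0,"wz": 0,"jaw": 10},
    {"x": 0.03,"y": 0,"z": 0,"wx": 0,"wy": 0,"wz": 0,"jaw": 10},
    {"x": 0.03,"y": 0,"z": 0,"wx": 0,"wy": 0,"wz": 0,"jaw": 10},
    {"x": 0.03,"y": 0,"z": 0,"wx": 0,"wy": 0,"wz": 0,"jaw": 10},
    {"x": 0.03,"y": 0,"z": 0,"wx": 0,"wy": 0,"wz": 0,"jaw": 10},
    {"x": 0,"y": 0,"z": 0,"wx": 0,"wy": 0,"wz": 0,"jaw": 10},
    {"x": 0,"y": 0,"z": 0,"wx": 0,"wy": 0,"wz": 0,"jaw": 10},
    {"x": 0,"y": 0,"z": 0,"wx": 0,"wy": 0,"wz": 0,"jaw": 10},
    {"x": 0,"y": 0,"z": 0,"wx": 0,"wy": 0,"wz": 0,"jaw": 10},
  ],
)

```text
time: 14.0
eef_pos: [534.2, 302.3, 123.9]
tool_rot: [0.302, -0.057, 0.951, 0.018]
wrist_force: [6.4, -1.5, 2.6]
grip_width: 26.0
grip_force: 103.1
```

```bash
python3 st.py
```

```text
t 14.0 along n 108.02 off [-0.6 -0.2] force n 6.49 [ 6.4 -1.5  2.6] rot err deg [-0.03  0.21 -0.09] 103.13530325889587
```

Call:
servo_tool(
  deltas=[
    {"x": 0.02,"y": 0,"z": 0,"wx": 0,"wy": 0,"wz": 0,"jaw": 10},
    {"x": 0.02,"y": 0,"z": 0,"wx": 0,"wy": 0,"wz": 0,"jaw": 10},
    {"x": 0.02,"y": 0,"z": 0,"wx": 0,"wy": 0,"wz": 0,"jaw": 10},
    {"x": 0.02,"y": 0,"z": 0,"wx": 0,"wy": 0,"wz": 0,"jaw": 10},
    {"x": 0.02,"y": 0,"z": 0,"wx": 0,"wy": 0,"wz": 0,"jaw": 10},
    {"x": 0.02,"y": 0,"z": 0,"wx": 0,"wy": 0,"wz": 0,"jaw": 10},
    {"x": 0.02,"y": 0,"z": 0,"wx": 0,"wy": 0,"wz": 0,"jaw": 10},
    {"x": 0.02,"y": 0,"z": 0,"wx": 0,"wy": 0,"wz": 0,"jaw": 10},
    {"x": 0,"y": 0,"z": 0,"wx": 0,"wy": 0,"wz": 0,"jaw": 10},
    {"x": 0,"y": 0,"z": 0,"wx": 0,"wy": 0,"wz": 0,"jaw": 10},
  ],
)

```text
time: 15.25
eef_pos: [527.9, 301.5, 119.4]
tool_rot: [0.302, -0.056, 0.951, 0.018]
wrist_force: [6.3, -0.2, 4.1]
grip_width: 26.1
grip_force: 103.1
```

```bash
python3 st.py
```

```text
t 15.25 along n 100.26 off [-0.6 -0.2] force n 7.42 [ 6.3 -0.2  4.1] rot err deg [-0.04  0.23 -0.1 ] 103.14455509185791
```

Call:
servo_tool(
  deltas=[
    {"x": 0.02,"y": 0,"z": 0,"wx": 0,"wy": 0,"wz": 0,"jaw": 10},
    {"x": 0.02,"y": 0,"z": 0,"wx": 0,"wy": 0,"wz": 0,"jaw": 10},
    {"x": 0.02,"y": 0,"z": 0,"wx": 0,"wy": 0,"wz": 0,"jaw": 10},
    {"x": 0.02,"y": 0,"z": 0,"wx": 0,"wy": 0,"wz": 0,"jaw": 10},
    {"x": 0,"y": 0,"z": 0,"wx": 0,"wy": 0,"wz": 0,"jaw": 10},
    {"x": 0,"y": 0,"z": 0,"wx": 0,"wy": 0,"wz": 0,"jaw": 10},
    {"x": 0,"y": 0,"z": 0,"wx": 0,"wy": 0,"wz": 0,"jaw": 10},
    {"x": 0,"y": 0,"z": 0,"wx": 0,"wy": 0,"wz": 0,"jaw": 10},
    {"x": 0,"y": 0,"z": 0,"wx": 0,"wy": 0,"wz": 0,"jaw": 10},
    {"x": 0,"y": 0,"z": 0,"wx": 0,"wy": 0,"wz": 0,"jaw": 10},
  ],
)

```text
time: 16.5
eef_pos: [525.2, 301.2, 117.6]
tool_rot: [0.303, -0.056, 0.951, 0.018]
wrist_force: [7.7, 0.2, 5.3]
grip_width: 26.2
grip_force: 103.2
```

```bash
python3 st.py
```

```text
t 16.5 along n 97.01 off [-0.6 -0.3] force n 9.31 [7.7 0.2 5.3] rot err deg [-0.04  0.29 -0.12] 103.16514015197754
```

Call:
servo_tool(
  deltas=[
    {"x": 0.01,"y": 0,"z": 0,"wx": 0,"wy": 0,"wz": 0,"jaw": 10},
    {"x": 0.01,"y": 0,"z": 0,"wx": 0,"wy": 0,"wz": 0,"jaw": 10},
    {"x": 0.01,"y": 0,"z": 0,"wx": 0,"wy": 0,"wz": 0,"jaw": 10},
    {"x": 0.01,"y": 0,"z": 0,"wx": 0,"wy": 0,"wz": 0,"jaw": 10},
    {"x": 0.01,"y": 0,"z": 0,"wx": 0,"wy": 0,"wz": 0,"jaw": 10},
    {"x": 0.01,"y": 0,"z": 0,"wx": 0,"wy": 0,"wz": 0,"jaw": 10},
    {"x": 0,"y": 0,"z": 0,"wx": 0,"wy": 0,"wz": 0,"jaw": 10},
    {"x": 0,"y": 0,"z": 0,"wx": 0,"wy": 0,"wz": 0,"jaw": 10},
    {"x": 0,"y": 0,"z": 0,"wx": 0,"wy": 0,"wz": 0,"jaw": 10},
    {"x": 0,"y": 0,"z": 0,"wx": 0,"wy": 0,"wz": 0,"jaw": 10},
  ],
)

```text
time: 17.75
eef_pos: [525.1, 301.1, 117.7]
tool_rot: [0.304, -0.055, 0.951, 0.018]
wrist_force: [13.1, -0.4, 10.7]
grip_width: 26.2
grip_force: 103.3
```

```bash
python3 st.py
```

```text
t 17.75 along n 96.9 off [-0.7 -0.4] force n 16.71 [13.1 -0.4 10.7] rot err deg [-0.06  0.5  -0.23] 103.29730868339539
```

The button is home: motion stopped at 96.9 mm along the normal while the force rose to about 17 N. Now I'll back off and carry the lamp to the cradle.

```bash
cat > cr.py <<'E'
from h import *
S=np.array([505.5,-316.2,46.]);C=lampR(13.65);ct=np.array([.5,0,-10.5]);h=-C.apply([1,0,0])
def tcp(dx,dz,Rr=C): return S+h*dx+[0,0,dz]-Rr.apply(ct)
E
python3 - <<'E'
from cr import *
Q=lampR(6.9,35);n=-Q.apply([1,0,0]);p=np.array(env.sense()["eef_pos"])
M=lampR(10,5)
plan([(p+n*45,Q,2),((540,180,190),lampR(9,12),5),((490,-300,140),C,11),(tcp(-14,60),C,2)],jaw=10)
print(tcp(-14,60))
E
```

```text
[{"x":-0.45,"wy":0.03,"wz":-0.01,"jaw":10},{"x":-0.45,"z":0.01,"wx":-0.01,"wy":0.03,"wz":-0.02,"jaw":10},{"x":0.01,"y":-0.49,"z":-0.24,"wx":-0.02,"wy":0.58,"wz":-0.05,"jaw":10},{"x":0.04,"y":-0.49,"z":-0.24,"wx":-0.02,"wy":0.57,"wz":-0.05,"jaw":10},{"x":0.06,"y":-0.48,"z":-0.23,"wx":-0.02,"wy":0.58,"wz":-0.05,"jaw":10},{"x":0.08,"y":-0.48,"z":-0.23,"wx":-0.02,"wy":0.57,"wz":-0.05,"jaw":10},{"x":0.1,"y":-0.49,"z":-0.22,"wx":-0.03,"wy":0.58,"wz":-0.04,"jaw":10},{"x":0.24,"y":-0.85,"z":0.04,"wx":-0.01,"wy":0.14,"wz":-0.05,"jaw":10},{"x":0.24,"y":-0.85,"z":0.04,"wy":0.14,"wz":-0.05,"jaw":10},{"x":0.25,"y":-0.84,"z":0.05,"wy":0.14,"wz":-0.05,"jaw":10}]
[{"x":0.26,"y":-0.84,"z":0.06,"wx":-0.01,"wy":0.13,"wz":-0.05,"jaw":10},{"x":0.26,"y":-0.84,"z":0.06,"wy":0.14,"wz":-0.05,"jaw":10},{"x":0.26,"y":-0.84,"z":0.06,"wx":-0.01,"wy":0.13,"wz":-0.06,"jaw":10},{"x":0.27,"y":-0.84,"z":0.07,"wy":0.14,"wz":-0.05,"jaw":10},{"x":0.28,"y":-0.83,"z":0.07,"wx":-0.01,"wy":0.13,"wz":-0.06,"jaw":10},{"x":0.28,"y":-0.83,"z":0.08,"wy":0.14,"wz":-0.05,"jaw":10},{"x":0.28,"y":-0.83,"z":0.08,"wx":-0.01,"wy":0.13,"wz":-0.06,"jaw":10},{"x":0.29,"y":-0.83,"z":0.08,"wy":0.14,"wz":-0.05,"jaw":10},{"x":0.02,"y":-0.2,"z":0.45,"jaw":10},{"x":0.03,"y":-0.19,"z":0.44,"jaw":10}]
end [ 492.3 -319.4   95.6]
[ 492.38130169 -319.38586796   95.5       ]
```

Call:
servo_tool(
  deltas=[
    {"x": -0.45,"y": 0,"z": 0,"wx": 0,"wy": 0.03,"wz": -0.01,"jaw": 10},
    {"x": -0.45,"y": 0,"z": 0.01,"wx": -0.01,"wy": 0.03,"wz": -0.02,"jaw": 10},
    {"x": 0.01,"y": -0.49,"z": -0.24,"wx": -0.02,"wy": 0.58,"wz": -0.05,"jaw": 10},
    {"x": 0.04,"y": -0.49,"z": -0.24,"wx": -0.02,"wy": 0.57,"wz": -0.05,"jaw": 10},
    {"x": 0.06,"y": -0.48,"z": -0.23,"wx": -0.02,"wy": 0.58,"wz": -0.05,"jaw": 10},
    {"x": 0.08,"y": -0.48,"z": -0.23,"wx": -0.02,"wy": 0.57,"wz": -0.05,"jaw": 10},
    {"x": 0.1,"y": -0.49,"z": -0.22,"wx": -0.03,"wy": 0.58,"wz": -0.04,"jaw": 10},
    {"x": 0.24,"y": -0.85,"z": 0.04,"wx": -0.01,"wy": 0.14,"wz": -0.05,"jaw": 10},
    {"x": 0.24,"y": -0.85,"z": 0.04,"wx": 0,"wy": 0.14,"wz": -0.05,"jaw": 10},
    {"x": 0.25,"y": -0.84,"z": 0.05,"wx": 0,"wy": 0.14,"wz": -0.05,"jaw": 10},
  ],
)

```text
time: 19.0
eef_pos: [523.0, 51.8, 169.1]
tool_rot: [0.08, -0.088, 0.993, 0.004]
wrist_force: [-0.1, 0.3, -2.4]
grip_width: 26.3
grip_force: 103.0
```

Call:
servo_tool(
  deltas=[
    {"x": 0.26,"y": -0.84,"z": 0.06,"wx": -0.01,"wy": 0.13,"wz": -0.05,"jaw": 10},
    {"x": 0.26,"y": -0.84,"z": 0.06,"wx": 0,"wy": 0.14,"wz": -0.05,"jaw": 10},
    {"x": 0.26,"y": -0.84,"z": 0.06,"wx": -0.01,"wy": 0.13,"wz": -0.06,"jaw": 10},
    {"x": 0.27,"y": -0.84,"z": 0.07,"wx": 0,"wy": 0.14,"wz": -0.05,"jaw": 10},
    {"x": 0.28,"y": -0.83,"z": 0.07,"wx": -0.01,"wy": 0.13,"wz": -0.06,"jaw": 10},
    {"x": 0.28,"y": -0.83,"z": 0.08,"wx": 0,"wy": 0.14,"wz": -0.05,"jaw": 10},
    {"x": 0.28,"y": -0.83,"z": 0.08,"wx": -0.01,"wy": 0.13,"wz": -0.06,"jaw": 10},
    {"x": 0.29,"y": -0.83,"z": 0.08,"wx": 0,"wy": 0.14,"wz": -0.05,"jaw": 10},
    {"x": 0,"y": 0,"z": 0,"wx": 0,"wy": 0,"wz": 0,"jaw": 10},
    {"x": 0,"y": 0,"z": 0,"wx": 0,"wy": 0,"wz": 0,"jaw": 10},
  ],
)

```text
time: 20.25
eef_pos: [486.9, -294.5, 133.1]
tool_rot: [0.005, -0.118, 0.993, -0.002]
wrist_force: [0.3, 0.5, -2.6]
grip_width: 26.1
grip_force: 103.0
```

```bash
python3 - <<'E'
from cr import *
c=env.read_camera("wrist");i=c["img"];s=env.sense();r=rot();p=np.array(s["eef_pos"]);print(s["time"],p,s["wrist_force"],np.degrees((r.inv()*C).as_rotvec()).round(2))
L=p+r.apply(ct);d=-r.apply([1,0,0]);up=-r.apply([0,0,1])
for nm,a,z in(("tail top",-75,14),("blue/metal? (-52)",-52,14),("button out",-89,0),("button in",-77,0)): print(nm,proj(c,L+d*a+up*z).round(1))
plan([(tcp(-14,60),C,4)],jaw=10)
j=i.copy()
for a in(-75,75): cv2.circle(j,tuple(int(v) for v in proj(c,L+d*a+up*14)),3,(0,255,0),1)
for a,y,z in((-77,20,4),(-77,-20,4),(-77,0,4)): cv2.circle(j,tuple(int(v) for v in proj(c,S+C.apply([-a,y,-z]))),3,(255,0,255),1)
cv2.imwrite("pics/w6.png",j)
E
```

```text
20.3 [ 487.18802816 -293.91745266  133.29090316] [ 0.00918406  0.71333946 -1.71817504] [-0.3   0.62 -0.03]
tail top [327.9 108.8]
blue/metal? (-52) [327.7 194.3]
button out [327.7  58.6]
button in [327.6 102.4]
[{"x":0.01,"y":-0.13,"z":0.19,"wx":-0.01,"wy":0.02,"jaw":10},{"x":0.01,"y":-0.13,"z":0.19,"wx":-0.01,"wy":0.02,"jaw":10},{"y":-0.13,"z":0.19,"wx":-0.01,"wy":0.02,"jaw":10},{"y":-0.13,"z":0.19,"wx":-0.01,"wy":0.02,"jaw":10}]
end [ 492.6 -319.5   95.4]
```

View pics/w6.png

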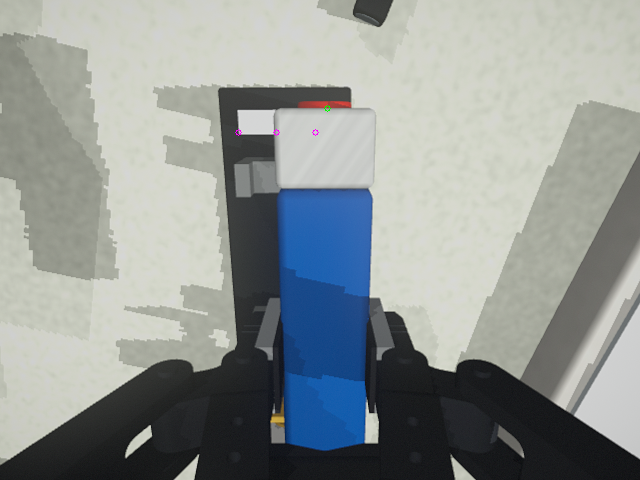

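The view shows the button home, with only about 2 mm of red at (325,104). The lamp's tail sits as predicted at row 108, and the projected stop corner (238,132) lies on the real one. Moving in low, tail just above the stop.

```bash
sed -i 's/^def tcp/S=S+.7*C.apply([0,1,0])\ndef tcp/' cr.py && python3 - <<'E'
from cr import *
plan([(tcp(-14,50),C,3),(tcp(-14,24),C,4)],jaw=10)
E
```

```text
[{"x":0.01,"y":-0.17,"z":0.32,"wx":-0.01,"wy":0.03,"jaw":10},{"x":0.01,"y":-0.17,"z":0.32,"wx":-0.01,"wy":0.02,"jaw":10},{"x":0.01,"y":-0.16,"z":0.32,"wx":-0.02,"wy":0.03,"jaw":10},{"z":0.13,"jaw":10},{"z":0.13,"jaw":10},{"z":0.13,"jaw":10},{"z":0.13,"jaw":10}]
end [ 492.  -318.7   59.4]
```

Call:
servo_tool(
  deltas=[
    {"x": 0.01,"y": -0.17,"z": 0.32,"wx": -0.01,"wy": 0.03,"wz": 0,"jaw": 10},
    {"x": 0.01,"y": -0.17,"z": 0.32,"wx": -0.01,"wy": 0.02,"wz": 0,"jaw": 10},
    {"x": 0.01,"y": -0.16,"z": 0.32,"wx": -0.02,"wy": 0.03,"wz": 0,"jaw": 10},
    {"x": 0,"y": 0,"z": 0.13,"wx": 0,"wy": 0,"wz": 0,"jaw": 10},
    {"x": 0,"y": 0,"z": 0.13,"wx": 0,"wy": 0,"wz": 0,"jaw": 10},
    {"x": 0,"y": 0,"z": 0.13,"wx": 0,"wy": 0,"wz": 0,"jaw": 10},
    {"x": 0,"y": 0,"z": 0.13,"wx": 0,"wy": 0,"wz": 0,"jaw": 10},
    {"x": 0,"y": 0,"z": 0,"wx": 0,"wy": 0,"wz": 0,"jaw": 10},
    {"x": 0,"y": 0,"z": 0,"wx": 0,"wy": 0,"wz": 0,"jaw": 10},
    {"x": 0,"y": 0,"z": 0,"wx": 0,"wy": 0,"wz": 0,"jaw": 10},
  ],
)

```text
time: 21.55
eef_pos: [492.2, -320.1, 60.0]
tool_rot: [0.0, -0.118, 0.993, -0.0]
wrist_force: [-0.1, -0.3, -2.1]
grip_width: 26.4
grip_force: 103.0
```

```bash
cat > cs.py <<'E'
from cr import *
s=env.sense();r=rot();L=np.array(s["eef_pos"])+r.apply(ct)-S;b=lampR(13.65).inv().apply(L)
print(s["time"],"lamp in seat x,y,z",-b[0].round(1),b[1].round(1),-b[2].round(1),"F along",np.dot(s["wrist_force"],h).round(2),np.round(s["wrist_force"],1),np.degrees((r.inv()*C).as_rotvec()).round(2))
E
python3 cs.py; python3 -c "
from cr import *
plan([(tcp(5,24),C,6)],jaw=10)"
```

```text
21.55 lamp in seat x,y,z -14.4 -1.3 24.5 F along -0.22 [-0.1 -0.3 -2.1] [-0.06  0.02 -0.09]
[{"x":-0.06,"jaw":10},{"x":-0.07,"y":0.01,"jaw":10},{"x":-0.06,"jaw":10},{"x":-0.07,"y":0.01,"jaw":10},{"x":-0.06,"z":0.01,"wz":-0.01,"jaw":10},{"x":-0.07,"y":0.01,"wx":-0.01,"jaw":10}]
end [ 510.8 -314.1   59.5]
```

Call:
servo_tool(
  deltas=[
    {"x": -0.06,"y": 0.01,"z": 0,"wx": 0,"wy": 0,"wz": 0,"jaw": 10},
    {"x": -0.06,"y": 0.01,"z": 0,"wx": 0,"wy": 0,"wz": 0,"jaw": 10},
    {"x": -0.06,"y": 0.01,"z": 0,"wx": 0,"wy": 0,"wz": 0,"jaw": 10},
    {"x": -0.07,"y": 0,"z": 0,"wx": 0,"wy": 0,"wz": 0,"jaw": 10},
    {"x": -0.07,"y": 0,"z": 0,"wx": 0,"wy": 0,"wz": 0,"jaw": 10},
    {"x": -0.07,"y": 0,"z": 0,"wx": 0,"wy": 0,"wz": 0,"jaw": 10},
    {"x": 0,"y": 0,"z": 0,"wx": 0,"wy": 0,"wz": 0,"jaw": 10},
    {"x": 0,"y": 0,"z": 0,"wx": 0,"wy": 0,"wz": 0,"jaw": 10},
    {"x": 0,"y": 0,"z": 0,"wx": 0,"wy": 0,"wz": 0,"jaw": 10},
    {"x": 0,"y": 0,"z": 0,"wx": 0,"wy": 0,"wz": 0,"jaw": 10},
  ],
)

```text
time: 22.8
eef_pos: [510.1, -314.0, 59.6]
tool_rot: [-0.0, -0.118, 0.993, -0.0]
wrist_force: [-4.8, -0.1, -1.9]
grip_width: 26.1
grip_force: 103.3
```

```bash
python3 cs.py
```

```text
22.8 lamp in seat x,y,z 4.5 0.4 24.1 F along -4.71 [-4.8 -0.1 -1.9] [-0.01 -0.05 -0.09]
```

Call:
servo_tool(
  deltas=[
    {"x": -0.03,"y": -0.01,"z": 0,"wx": 0,"wy": 0,"wz": 0,"jaw": 10},
    {"x": 0,"y": 0,"z": 0.06,"wx": 0,"wy": 0,"wz": 0,"jaw": 10},
    {"x": 0,"y": 0,"z": 0.06,"wx": 0,"wy": 0,"wz": 0,"jaw": 10},
    {"x": 0,"y": 0,"z": 0.06,"wx": 0,"wy": 0,"wz": 0,"jaw": 10},
    {"x": 0,"y": 0,"z": 0.06,"wx": 0,"wy": 0,"wz": 0,"jaw": 10},
    {"x": 0,"y": 0,"z": 0.05,"wx": 0,"wy": 0,"wz": 0,"jaw": 10},
    {"x": 0,"y": 0,"z": 0.05,"wx": 0,"wy": 0,"wz": 0,"jaw": 10},
    {"x": 0,"y": 0,"z": 0,"wx": 0,"wy": 0,"wz": 0,"jaw": 10},
    {"x": 0,"y": 0,"z": 0,"wx": 0,"wy": 0,"wz": 0,"jaw": 10},
    {"x": 0,"y": 0,"z": 0,"wx": 0,"wy": 0,"wz": 0,"jaw": 10},
  ],
)

```text
time: 24.05
eef_pos: [511.5, -314.8, 42.6]
tool_rot: [-0.0, -0.118, 0.993, -0.001]
wrist_force: [-5.1, -1.9, -1.3]
grip_width: 26.3
grip_force: 103.4
```

```bash
python3 cs.py
```

```text
24.05 lamp in seat x,y,z 5.7 -0.8 7.1 F along -5.43 [-5.1 -1.9 -1.3] [-0.05 -0.05 -0.14]
```

Call:
servo_tool(
  deltas=[
    {"x": 0,"y": 0,"z": 0.04,"wx": 0,"wy": 0,"wz": 0,"jaw": 10},
    {"x": 0,"y": 0,"z": 0.04,"wx": 0,"wy": 0,"wz": 0,"jaw": 10},
    {"x": 0,"y": 0,"z": 0.03,"wx": 0,"wy": 0,"wz": 0,"jaw": 10},
    {"x": 0,"y": 0,"z": 0.03,"wx": 0,"wy": 0,"wz": 0,"jaw": 10},
    {"x": 0,"y": 0,"z": 0.02,"wx": 0,"wy": 0,"wz": 0,"jaw": 10},
    {"x": 0,"y": 0,"z": 0,"wx": 0,"wy": 0,"wz": 0,"jaw": 10},
    {"x": 0,"y": 0,"z": 0,"wx": 0,"wy": 0,"wz": 0,"jaw": 10},
    {"x": 0,"y": 0,"z": 0,"wx": 0,"wy": 0,"wz": 0,"jaw": 10},
    {"x": 0,"y": 0,"z": 0,"wx": 0,"wy": 0,"wz": 0,"jaw": 10},
    {"x": 0,"y": 0,"z": 0,"wx": 0,"wy": 0,"wz": 0,"jaw": 10},
  ],
)

```text
time: 25.3
eef_pos: [511.8, -314.9, 35.6]
tool_rot: [-0.0, -0.118, 0.993, -0.001]
wrist_force: [-7.2, -0.8, 7.4]
grip_width: 26.3
grip_force: 104.7
```

```bash
python3 cs.py
```

```text
25.3 lamp in seat x,y,z 6.0 -0.9 0.1 F along -7.15 [-7.2 -0.8  7.4] [-0.08 -0.01 -0.14]
```

The lamp is on the saddles (height 0.1 mm off the seat, vertical reaction about 9 N). I'll ease it back to the stop, then release and rise.

Call:
servo_tool(
  deltas=[
    {"x": 0.03,"y": 0,"z": 0,"wx": 0,"wy": 0,"wz": 0,"jaw": 10},
    {"x": 0.03,"y": 0,"z": 0,"wx": 0,"wy": 0,"wz": 0,"jaw": 10},
    {"x": 0.03,"y": 0,"z": 0,"wx": 0,"wy": 0,"wz": 0,"jaw": 10},
    {"x": 0,"y": 0,"z": 0,"wx": 0,"wy": 0,"wz": 0,"jaw": 10},
    {"x": 0,"y": 0,"z": 0,"wx": 0,"wy": 0,"wz": 0,"jaw": 55},
    {"x": 0,"y": 0,"z": 0,"wx": 0,"wy": 0,"wz": 0,"jaw": 55},
    {"x": 0,"y": 0,"z": 0,"wx": 0,"wy": 0,"wz": 0,"jaw": 55},
    {"x": 0,"y": 0,"z": 0,"wx": 0,"wy": 0,"wz": 0,"jaw": 55},
    {"x": 0,"y": 0,"z": 0,"wx": 0,"wy": 0,"wz": 0,"jaw": 55},
    {"x": 0,"y": 0,"z": 0,"wx": 0,"wy": 0,"wz": 0,"jaw": 55},
  ],
)

```text
time: 26.55
eef_pos: [507.8, -315.2, 34.7]
tool_rot: [-0.0, -0.118, 0.993, -0.0]
wrist_force: [0.2, 0.4, -0.2]
grip_width: 55.2
grip_force: 0.0
```

Call:
servo_tool(
  deltas=[
    {"x": 0,"y": 0,"z": -0.1,"wx": 0,"wy": 0,"wz": 0,"jaw": 55},
    {"x": 0,"y": 0,"z": -0.3,"wx": 0,"wy": 0,"wz": 0,"jaw": 55},
    {"x": 0,"y": 0,"z": -0.6,"wx": 0,"wy": 0,"wz": 0,"jaw": 55},
    {"x": 0,"y": 0,"z": -0.8,"wx": 0,"wy": 0,"wz": 0,"jaw": 55},
    {"x": 0,"y": 0,"z": -0.8,"wx": 0,"wy": 0,"wz": 0,"jaw": 55},
    {"x": 0,"y": 0,"z": -0.8,"wx": 0,"wy": 0,"wz": 0,"jaw": 55},
    {"x": 0,"y": 0,"z": -0.6,"wx": 0,"wy": 0,"wz": 0,"jaw": 55},
    {"x": 0,"y": 0,"z": 0,"wx": 0,"wy": 0,"wz": 0,"jaw": 55},
    {"x": 0,"y": 0,"z": 0,"wx": 0,"wy": 0,"wz": 0,"jaw": 55},
    {"x": 0,"y": 0,"z": 0,"wx": 0,"wy": 0,"wz": 0,"jaw": 55},
  ],
)

```text
time: 27.8
eef_pos: [507.2, -314.7, 233.7]
tool_rot: [-0.001, -0.118, 0.993, 0.0]
wrist_force: [-0.2, 0.7, -0.2]
grip_width: 55.1
grip_force: 0.0
```

```bash
python3 - <<'E'
from cr import *
c=env.read_camera("wrist");j=c["img"].copy();print(env.sense()["time"],env.sense()["eef_pos"])
for a,y,z in((75,14,14),(75,-14,14),(-75,14,14),(-75,-14,14)): cv2.circle(j,tuple(int(v) for v in proj(c,S+C.apply([-a,y,-z]))),3,(255,0,255),1)
cv2.imwrite("pics/w7.png",j)
E
```

```text
27.85 [ 507.22596382 -314.75955869  233.64959699]
```

View pics/w7.png

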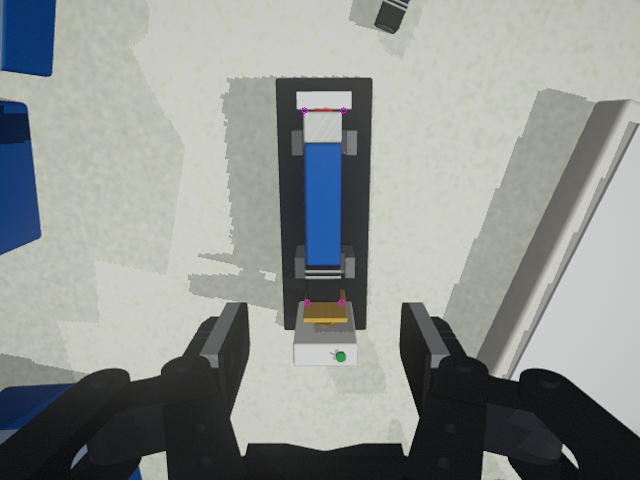

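The lamp lies flat between the stop (324,100) and the contact (324,310), with its corners on the projected seat corners. Handing in.

```bash
python3 -c "
from bench import env
print(env.finish_job())"
```

```text
the job is handed in; nothing more can be done
None
```

I handed in the job at about 28 s of the 54 s limit: the lamp's button was pressed fully home on the pad with about 17 N, and the lamp is docked and released in the cradle. No verdict came back; the last picture shows the lamp seated flat, and I did not re-check the tray and bottles at the end.

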